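# Snap the lid onto the spray gun's cup

### The job

The small spray gun in the bench stand is ready to use, but its paint cup is still open. Put the lid that fits, the smaller of the two black ones, on the cup and press it down until it has snapped fully home and sits level, then let go of it. Leave everything else on the bench where it is.

Things in the scene. Friction and masses are not known exactly. Their poses are not given: they have to be found in the camera images.
- lid: The lid that fits: black plastic, about 30 g, loose on the bench, right way up. Origin at the centre of its lower edge, z up. Skirt 13 mm deep, flared to 78 mm across at its mouth, goes over the outside of the cup; flat plate 73 mm across from 13 to 15.5 mm above the origin, with a knob at its centre.
- lid_knob (a point): Centre of the top of the lid's round vent knob, 33.5 mm above the lid's origin. The knob is 16 mm across and stands 18 mm above the plate: the place to grip and to press.
- cup_rim (a point): Centre of the mouth of the gun's white cup, at its rim, 235 mm above the bench; z up. Cup 64 mm across outside (69 at its rim bead), 72 deep. Laid on, the lid stops some 6 mm proud on the springy bead, forgiving about 2 mm off-centre; a push of roughly 8 to 17 N snaps it over. Home, its plate rests on the rim and its origin is 13 mm below this point.
- gun_stand: Fixed bench stand (base plate 130 x 105 x 6 mm) holding the small metal spray gun by a hoop under its cup. Origin on the bench under the cup's axis; the nozzle points to its -x (58 mm from the axis), the needle knob to +x (82 mm), the grip hangs down. Nothing but the cup rises above 190 mm.
- wide_lid: Bystander: the lid of a larger cup, same black plastic and same knob and heights, but 110 mm across. Origin at the centre of its underside.
- paint_tin: Bystander: closed steel paint tin, 111 mm across, 132 mm tall, origin at the centre of its base.
- spray_can: Bystander: aerosol can, 65 mm across, 178 mm tall, origin at the centre of its base.
- mixing_cup: Bystander: clear plastic mixing cup, 80 mm across, 105 mm tall, origin at the centre of its base.
- tape: Bystander: roll of masking tape lying flat, 92 mm across, 24 mm tall, origin at the centre of its underside.
- sanding_block: Bystander: sanding block 65 x 120 x 34 mm, long along its y, origin at the centre of its underside.
- spanner: Bystander: small spanner lying flat along its x, 130 mm long, origin on its underside.
- filler_knife: Bystander: filler knife lying flat along its x, 195 mm long, 50 mm wide, 16 mm tall, origin on its underside between handle and blade.
Things that resemble listed ones, but are neither listed nor needed, are in the scene too. Several things have the shape of the gun_stand; the one meant has the colours described above.

How it is judged:
At the end, for the whole second after the job is handed in: The small lid is on the spray gun's cup, pressed fully home: its plate within 1.8 mm of the rim, level within 2 degrees, centred within 4 mm, at rest (z of lid in the frame of cup_rim below -0.0112 m and horizontal distance between lid and cup_rim below 0.004 m and angle between lid's own z axis and vertical below 0.035 rad and linear speed of lid below 0.02 m/s); the robot touches nothing.
It fails at once if another thing on the bench is moved by more than 30 mm or knocked over (distance of any of wide_lid, paint_tin, spray_can, mixing_cup, tape, sanding_block, spanner, filler_knife from where it was at the start of the episode above 0.03 m).
It also fails if it takes over 51 s, if anything falls off the work surface, if the arm or the gripper's body presses on something with over 40 N, if the wrist force passes 120 N, or if a joint passes its speed limit or range.

### The arm

A 7-joint arm with a two-finger parallel gripper is mounted at the origin on the work surface. World frame = base frame: x ahead of the robot, y to its left, z up, the work surface at z = 0. Lengths are in m, angles in rad, forces in N, time in s.
With the tool pointing down it reaches from about 0.4 to 0.85 m from the base axis. Payload 10.4 kg.
Tool frame: the origin (TCP) lies midway between the tips of the shut fingers; the grasp point (between the pads) lies 19 mm behind it (r.grasp_offset is the distance from the TCP to the grasp point, in m); z points along the fingers, y is the line along which they close (so a half turn about z gives the same grasp; the last joint's range is limited). The gripper opens to 85 mm and grips with 20 to 120 N. Pads are 22 mm wide; open, the fingers measure 114 mm over their backs; the gripper's body (76 mm by 85 mm) begins 54 mm behind the grasp point. The pads swing forward as they close: fully open they stand 13 mm farther back than shut.
Start: joints at [1.106, 0.332, -0.065, 1.46, 0.022, 1.35, -0.088], TCP at [0.267, -0.565, 0.231] pointing down, gripper open.
Joint ranges: [-2.6, 2.6], [-0.5, 2.12], [-1.47, 1.34], [0.16, 2.42], [-1.27, 4.41], [0.06, 2.06], [-2.6, 2.6]. Speed limits (rad/s): [2.22, 2.22, 2.79, 2.79, 3.14, 3.14, 3.14].

### API

Orientations are given as a rotation vector (axis times angle).
In Python, from bench import sensors, eyes, job_done, boxes_of, silhouettes, r gives the robot as it stands.
- The arm moves only by the shell command python3 -m creep 'ROWS'. ROWS is JSON, a list that holds one entry, the list of rows, each a list of 5 numbers: the shift along the tool's x, y, z in m, then the turn about the tool's z in rad, then the finger opening in m, from 0 to 0.0854. A call has 1 to 5 rows; each row is the pose to reach, as a shift and turn from the pose commanded when the call began, along the tool's axes at that moment; what a row does not reach only later rows make up. A row lasts 1/12 s, in which the tool goes at most 41.7 mm and 7.16 degrees, less where a joint would pass 70% of its speed; a pose out of reach is approached as far as the arm can. A call with a gripper value outside its range is refused whole. The fingers move at their own pace and stop on an object; the grip force is fixed at half the most. Time passes only in rows, so rows that repeat a pose let the fingers close. It gives the time, the measured TCP pose, the force, the opening and the grip force at its end, in the units of the state.
- sensors.get_obs(): the state, without advancing time (a new reading comes with each control period).
- eyes.read_camera(name): name is "scene" or "top" or "wrist"; returns (picture, depth): 420x560x3 uint8, red, green, blue; 420x560 float32, m along the optical axis (not along the pixel's ray), 0 where there is no reading.
- eyes.camera_params(name): a dict with "fx", "fy", "cx", "cy" (pixels), "extrinsics" (4x4, takes a point from camera to world coordinates). Camera axes: x right, y up, looking along -z (the intrinsics and any distortion apply to the point x, -y, -z); pixel columns grow to the right and rows downward; lengths in m; the calibration is good to about 2 mm. The wrist camera is an equidistant fisheye: a pixel r from the principal point sees the ray r / f radians off the axis. A picture is of the moment at which its call begins: read the wrist's pose just before it. camera_params takes no time and is no camera call; for the wrist camera it gives the pose at the moment of the call.
- job_done(): hands the job in; it is judged then, once.
Trained networks look in the newest picture that a camera, given by its name, has taken for a name from the list of things; names that differ only in an ending like _2 or _b are one class to them, and where a whole thing is asked for, a point or a joint stands for the part that bears it (a point fixed in the world has none). Each returns a list of dicts, best first, with "confidence" (0 to 1); they miss things now and then, are a little off and sometimes report something else, mostly with a low value. They report only what shows in the picture. A call takes as long as a camera call. They do not tell look-alikes from the thing itself.
- boxes_of(label, camera): "location" ([column, row] in pixels, amid what is visible of it).
- silhouettes(label, camera): "region" (420x560 bool, what is visible of it) and "location" ([column, row] in pixels, amid what is visible of it).
The state is a dict: "time_s": time; "joint_pos": joint angles; "joint_velocities": joint speeds; "effort": joint torques, N m; "ee_pos": TCP position; "tool_rot": TCP orientation; "contact_force": force on the tool from outside, world axes, zero at the start; "wrist_torque": the same for the moment, N m; "opening": opening from 0.0 (shut) to 1.0 (fully open); "gripper_force": force on a finger pad.
Only numpy, scipy, OpenCV 4.12 (cv2) and the standard library are available. Lean on these libraries where they do the work, as an engineer would, in place of code of your own. Each camera call takes 0.05 s, during which the arm holds its last target. There are 200 camera calls.

## Working session

There is one attempt and no reset: what is moved stays moved. The work goes in short steps, Python scripts to look and compute and a shell command to move; the robot and the scene stay as the last step left them, time stands still between calls to the robot, and variables do not carry over. Pictures are saved under pics/ and viewed, at most 10 in all, crops included, and the job is handed in when it is done.

```bash
mkdir -p pics; ls
cat > h.py <<'E'
import numpy as np, cv2
from bench import sensors, eyes, job_done, boxes_of, silhouettes, r
def ray(cam,u,v,P=None):
    p=P or eyes.camera_params(cam)
    x=(u-p['cx'])/p['fx'];y=(v-p['cy'])/p['fy']
    if cam=='wrist':
        t=np.hypot(x,y); s=np.sin(t)/max(t,1e-9); d=np.array([x*s,y*s,np.cos(t)])
    else: d=np.array([x,y,1.])
    E=np.array(p['extrinsics']); d=np.array([d[0],-d[1],-d[2]])
    return E[:3,3],E[:3,:3]@d
def at_z(cam,u,v,z,P=None):
    o,d=ray(cam,u,v,P); return o+d*(z-o[2])/d[2]
def cloud(cam,D,P=None):
    p=P or eyes.camera_params(cam); E=np.array(p['extrinsics'])
    v,u=np.mgrid[:D.shape[0],:D.shape[1]]
    x=(u-p['cx'])/p['fx'];y=(v-p['cy'])/p['fy']
    if cam=='wrist':
        t=np.hypot(x,y); s=np.tan(t)/np.maximum(t,1e-9); x=x*s;y=y*s
    c=np.stack([x*D,-y*D,-D],-1)
    return c@E[:3,:3].T+E[:3,3]
def tri(a,b):
    A=np.zeros((3,3));B=np.zeros(3)
    for o,d in (a,b):
        d=d/np.linalg.norm(d);M=np.eye(3)-np.outer(d,d);A+=M;B+=M@o
    return np.linalg.solve(A,B)
E
python3 - <<'E'
from h import *
for c in ('scene','top'):
    im,D=eyes.read_camera(c); cv2.imwrite(f'pics/{c}0.png',im[:,:,::-1]); np.savez(f'{c}0.npz',im=im,D=D)
    P=eyes.camera_params(c);print(c,P['fx'],np.round(np.array(P['extrinsics']),3).tolist())
    for n in ('lid','gun_stand','wide_lid','lid_knob','cup_rim'):
        for b in boxes_of(n,c): print(c,n,np.round(b['location']),round(b['confidence'],2))
s=sensors.get_obs();print(s['ee_pos'],s['tool_rot'],s['time_s'],r.grasp_offset)
E
```

```text
pics
scene 425.2937363699311 [[-0.114, -0.823, 0.557, 1.111], [0.994, -0.093, 0.065, 0.085], [-0.002, 0.561, 0.828, 1.053], [0.0, 0.0, 0.0, 1.0]]
scene lid [269. 229.] 0.75
scene gun_stand [449. 271.] 0.92
scene gun_stand [392. 155.] 0.86
scene gun_stand [374. 265.] 0.76
scene gun_stand [448. 196.] 0.66
scene wide_lid [276. 298.] 0.76
scene wide_lid [375. 264.] 0.5
scene lid_knob [269. 231.] 0.76
scene cup_rim [394. 156.] 0.96
scene cup_rim [449. 273.] 0.83
scene cup_rim [375. 265.] 0.78
scene cup_rim [445. 195.] 0.68
top 538.1930175551215 [[0.028, 0.986, -0.164, 0.199], [-0.999, 0.03, 0.01, 0.0], [0.015, 0.163, 0.986, 1.797], [0.0, 0.0, 0.0, 1.0]]
top lid [284. 221.] 0.69
top lid [414. 228.] 0.36
top gun_stand [134. 251.] 0.93
top gun_stand [174. 299.] 0.88
top gun_stand [283. 180.] 0.7
top gun_stand [146. 174.] 0.69
top gun_stand [202. 181.] 0.6
top gun_stand [228. 130.] 0.55
top gun_stand [356. 132.] 0.37
top wide_lid [271. 162.] 0.8
top lid_knob [284. 222.] 0.76
top cup_rim [177. 301.] 0.86
top cup_rim [145. 173.] 0.79
top cup_rim [202. 178.] 0.61
top cup_rim [133. 250.] 0.58
top cup_rim [342. 244.] 0.28
[ 0.26725066 -0.56499927  0.23134689] [3.06516148e+00 6.88361250e-01 1.75632120e-05] 0.6 0.0187
```

View pics/scene0.png

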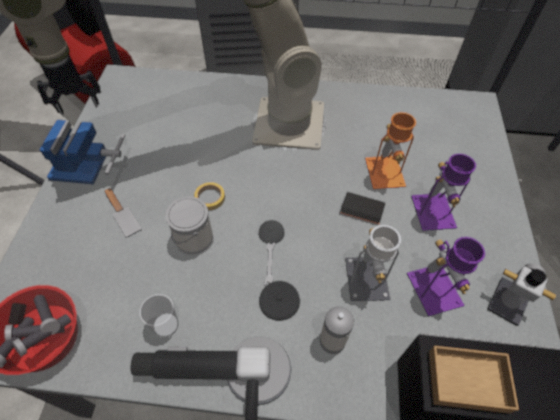

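View pics/top0.png

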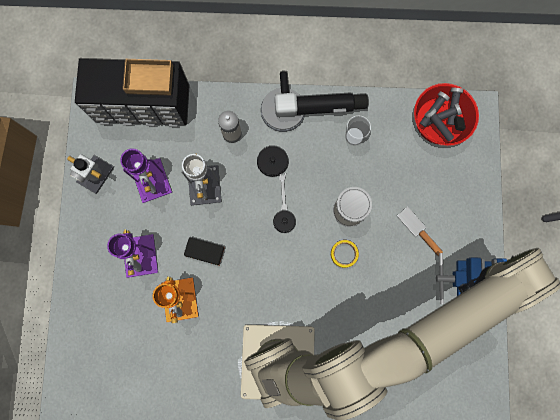

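Scene view: the open white cup on a grey stand is at (385,242), or (194,166) in the top view. The look-alikes are purple stands at (459,170) and (465,255), an orange one at (401,127), and a grey one at (528,283) with its cup already lidded. Lid candidates are the small one at scene (270,231) / top (284,221) and the wide one at (279,300) / (272,161). I choose the small lid and the open white cup.

Run:
```python
from h import *
S=np.load('scene0.npz');T=np.load('top0.npz')
a=S['im'][190:320,225:425,::-1]; b=T['im'][140:240,170:310,::-1]
cv2.imwrite('pics/crop.png',np.hstack([cv2.resize(a,(400,260),interpolation=3),cv2.resize(b,(364,260),interpolation=3)]))
print('knob tri',tri(ray('scene',269,231),ray('top',284,222)))
for c,Z,bx in(('scene',S,((360,410,220,262),(255,285,217,247))),('top',T,((178,212,148,184),(270,298,208,236)))):
    C=cloud(c,Z['D'])
    for n,(u0,u1,v0,v1) in zip(('cup','lid'),bx):
        p=C[v0:v1,u0:u1].reshape(-1,3);z=p[:,2]
        if n=='cup': q=p[(z>.226)&(z<.245)]
        else: q=p[(z>.009)&(z<.06)]
        print(c,n,len(q),'max z',np.sort(z)[-8:].round(3))
        xy=q[:,:2].astype(np.float32)
        (x,y),rad=cv2.minEnclosingCircle(xy); print('  circle',round(x,4),round(y,4),round(rad,4),'med z',np.median(q[:,2]), 'mean',xy.mean(0))
        if n=='lid':
            k=q[q[:,2]>.026]; print('  knob',len(k),k.mean(0) if len(k) else '')
```

```text
knob tri [ 4.54906578e-01 -1.17423444e-02  5.12589368e-05]
scene cup 227 max z [0.237 0.237 1.053 1.053 1.053 1.053 1.053 1.053]
  circle 0.5874 0.2689 0.035 med z 0.23317997286773862 mean [0.5862008 0.2693414]
scene lid 448 max z [0.037 1.053 1.053 1.053 1.053 1.053 1.053 1.053]
  circle 0.4619 -0.0068 0.0404 med z 0.016166727487395116 mean [ 0.46290594 -0.00791923]
  knob 24 [ 0.46068988 -0.00863248  0.0323023 ]
top cup 123 max z [0.241 0.241 0.244 0.245 1.797 1.797 1.797 1.797]
  circle 0.5867 0.27 0.0358 med z 0.23373122560263693 mean [0.58805335 0.2695572 ]
top lid 369 max z [0.037 0.038 0.044 1.797 1.797 1.797 1.797 1.797]
  circle 0.4562 0.0005 0.0567 med z 0.015634160601547098 mean [ 0.4568271  -0.00780961]
  knob 20 [ 0.45704175 -0.00917262  0.03142002]
```

View pics/crop.png

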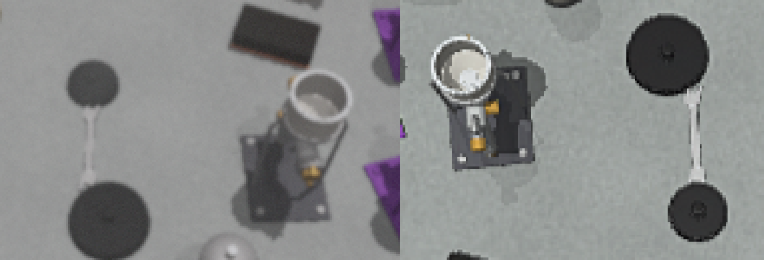

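The crop confirms both choices: the small lid with its knob touches the spanner's end, and the open white cup is on the grey stand. Cup rim is about (0.587, 0.2695, 0.234) from both views; the knob is about (0.459, -0.009). I'll move above the lid.

```bash
python3 -m creep '[[[0.028,-0.0286,0,0,0.0854],[0.056,-0.0572,0,0,0.0854],[0.084,-0.0858,0,0,0.0854],[0.112,-0.1144,0,0,0.0854],[0.14,-0.143,0,0,0.0854]]]'
python3 -m creep '[[[0.028,-0.0286,0,0,0.0854],[0.056,-0.0572,0,0,0.0854],[0.084,-0.0858,0,0,0.0854],[0.112,-0.1144,0,0,0.0854],[0.136,-0.139,0,0,0.0854]]]'
python3 -m creep '[[[0.028,-0.0286,0,0,0.0854],[0.056,-0.0572,0,0,0.0854],[0.084,-0.0858,0,0,0.0854],[0.11,-0.112,0,0,0.0854],[0.11,-0.112,0,0,0.0854]]]'
python3 - <<'E'
from h import *
s=sensors.get_obs();print(s['ee_pos'],s['tool_rot'],s['time_s'],s['contact_force'])
P=eyes.camera_params('wrist');im,D=eyes.read_camera('wrist')
cv2.imwrite('pics/w1.png',im[:,:,::-1]);np.savez('w1.npz',im=im,D=D)
print(np.round(P['extrinsics'],3).tolist(),P['fx'])
for n in('lid','lid_knob'):
  for b in boxes_of(n,'wrist'): print(n,b['location'],b['confidence'],at_z('wrist',*b['location'],.0335,P))
E
```

```text
time_s: 1.02
ee_pos: [0.3329, -0.3741, 0.2314]
tool_rot: [3.065, 0.688, 0.0]
contact_force: [1.4, 0.0, -0.2]
opening: 0.998
gripper_force: 0.0
time_s: 1.43
ee_pos: [0.3967, -0.1895, 0.2317]
tool_rot: [3.064, 0.69, 0.001]
contact_force: [1.5, -0.6, -0.8]
opening: 1.0
gripper_force: 0.0
time_s: 1.85
ee_pos: [0.4494, -0.0364, 0.232]
tool_rot: [-3.061, -0.702, -0.004]
contact_force: [-0.5, 0.2, 0.1]
opening: 0.999
gripper_force: 0.0
[ 0.44935087 -0.03637637  0.23198491] [-3.06109756 -0.70212181 -0.00375022] 1.85 [-0.45579484  0.24504509  0.08521939]
[[0.435, 0.858, 0.272, 0.519], [-0.9, 0.415, 0.13, -0.002], [-0.002, -0.302, 0.953, 0.375], [0.0, 0.0, 0.0, 1.0]] 325.19226210127806
lid [256.3, 162.8] 0.58 [ 0.46177429 -0.00179437  0.0335    ]
lid [349.4, 296.6] 0.44 [ 0.36189514 -0.17433252  0.0335    ]
lid_knob [262.8, 164.2] 0.71 [ 0.46337849 -0.00867343  0.0335    ]
lid_knob [459.1, 225.2] 0.53 [ 0.50547749 -0.2561691   0.0335    ]
```

View pics/w1.png

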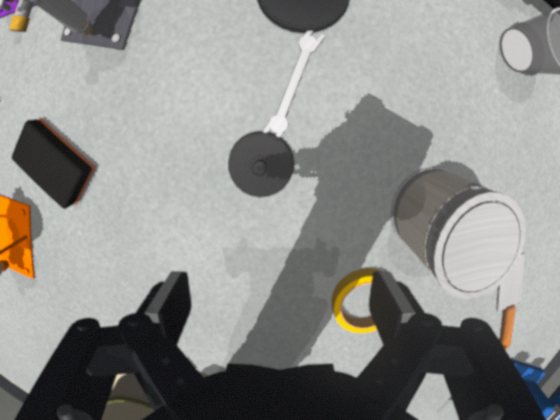

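The wrist view shows the lid at about (261,163), its knob at (260,167), and the spanner touching its rim.

Run:
```python
from h import *
P=eyes.camera_params('wrist');im,D=eyes.read_camera('wrist')
s=sensors.get_obs();print(s['ee_pos'],s['tool_rot'],s['time_s'])
C=cloud('wrist',D,P)
q=C[125:205,220:305].reshape(-1,3);z=q[:,2]
print('floor',np.median(z[np.abs(z)<.006]))
pl=q[(z>.011)&(z<.02)];k=q[(z>.028)&(z<.045)]
print('plate',len(pl),cv2.minEnclosingCircle(pl[:,:2].astype(np.float32)),np.median(pl[:,2]))
print('knob',len(k),cv2.minEnclosingCircle(k[:,:2].astype(np.float32)),k.mean(0),np.median(k[:,2]))
g=cv2.cvtColor(im,cv2.COLOR_RGB2GRAY)
m=((g<75)*255).astype(np.uint8);m[:120]=0;m[210:]=0;m[:,:215]=0;m[:,300:]=0
m=cv2.morphologyEx(m,cv2.MORPH_OPEN,np.ones((7,7)))
c=max(cv2.findContours(m,0,2)[0],key=cv2.contourArea)
e=cv2.fitEllipse(c);print('ellipse',e,at_z('wrist',*e[0],.012,P))
R=cv2.Rodrigues(np.array(s['tool_rot']))[0]
t=np.array([.459,-.0087,.0335]);print('tool shift to knob top',R.T@(t-s['ee_pos']));print(R.round(3))
w=ray('wrist',260,167,P);print('tri w-top',tri(w,ray('top',284,221)),'w-scene',tri(w,ray('scene',270,229)))
```

```text
[ 0.4475266  -0.04467772  0.23128332] [ 3.06527462e+00  6.86634361e-01 -2.95905087e-04] 2.05
floor 0.0006359699897190985
plate 3149 ((0.457846075296402, -0.006766392383724451), 0.037420179694890976) 0.016871109823763497
knob 168 ((0.45828312635421753, -0.005959130823612213), 0.008129065856337547) [ 0.45880632 -0.00654737  0.03360896] 0.0337235284128517
ellipse ((274.24700927734375, 164.2122039794922), (25.478944778442383, 31.34417724609375), 60.51877975463867) [ 0.46355623 -0.02874899  0.012     ]
tool shift to knob top [ 0.02577687 -0.02770541  0.19776815]
[[ 0.904  0.427 -0.   ]
 [ 0.427 -0.904 -0.   ]
 [-0.     0.    -1.   ]]
tri w-top [ 0.45511161 -0.0115544   0.01985066] w-scene [ 0.45272474 -0.01427973  0.00697805]
```

```bash
python3 -m creep '[[[0.013,-0.015,0.035,0,0.0854],[0.026,-0.0295,0.07,0,0.0854],[0.026,-0.0295,0.1,0,0.06],[0.026,-0.0295,0.1,0,0.06],[0.026,-0.0295,0.1,0,0.06]]]'
python3 -m creep '[[[0,0,0,0,0.06],[0,0,0,0,0.06],[0,0,0,0,0.06]]]'
cat >> h.py <<'E'
def look(box,zr,tag=None):
    P=eyes.camera_params('wrist');s=sensors.get_obs();im,D=eyes.read_camera('wrist')
    if tag: cv2.imwrite(f'pics/{tag}.png',im[:,:,::-1])
    C=cloud('wrist',D,P);c=np.array(box[:2])
    q=C.reshape(-1,3);q=q[np.hypot(*(q[:,:2]-c).T)<box[2]]
    R=cv2.Rodrigues(np.array(s['tool_rot']))[0]
    for lo,hi in zr:
        k=q[(q[:,2]>lo)&(q[:,2]<hi)]
        if len(k)<5: print(lo,len(k));continue
        (x,y),rad=cv2.minEnclosingCircle(k[:,:2].astype(np.float32));z=np.median(k[:,2])
        print((lo,hi),len(k),'circle',round(x,4),round(y,4),round(rad,4),'mean',k.mean(0).round(4),'z',round(z,4),'tool shift',(R.T@(np.array([x,y,z])-s['ee_pos'])).round(4))
    print('ee',s['ee_pos'].round(4),s['tool_rot'],s['time_s'],s['opening'],s['contact_force'])
    return s,P,q
E
python3 - <<'E'
from h import *
look((.459,-.007,.06),((.011,.02),(.03,.04)),'w2')
E
```

```text
time_s: 2.47
ee_pos: [0.4577, -0.0072, 0.1309]
tool_rot: [-3.065, -0.686, 0.004]
contact_force: [1.0, -0.5, 1.2]
opening: 0.707
gripper_force: 0.0
time_s: 2.72
ee_pos: [0.4597, -0.0068, 0.1331]
tool_rot: [3.064, 0.686, 0.004]
contact_force: [-0.2, -0.4, 0.4]
opening: 0.702
gripper_force: 0.0
(0.011, 0.02) 5420 circle 0.4579 -0.0068 0.0375 mean [ 0.4602 -0.0056  0.0168] z 0.0169 tool shift [-0.0018 -0.001   0.1162]
(0.03, 0.04) 310 circle 0.4575 -0.007 0.0078 mean [ 0.4585 -0.0064  0.0338] z 0.0339 tool shift [-0.0023 -0.0009  0.0991]
ee [ 0.4597 -0.0068  0.1331] [3.06432639 0.68589677 0.00415569] 2.7167 0.7019045650500956 [-0.15316178 -0.40260933  0.43743009]
```

```bash
python3 -m creep '[[[-0.002,-0.001,0.03,0,0.06],[-0.002,-0.001,0.06,0,0.06],[-0.002,-0.001,0.085,0,0.06],[-0.002,-0.001,0.1,0,0.06],[-0.002,-0.001,0.112,0,0.06]]]'
python3 -m creep '[[[0,0,0,0,0.06],[0,0,0,0,0.06],[0,0,0,0,0.04],[0,0,0,0,0.02],[0,0,0,0,0.0]]]'
python3 -m creep '[[[0,0,0,0,0],[0,0,0,0,0],[0,0,0,0,0],[0,0,0,0,0],[0,0,0,0,0]]]'
```

```text
time_s: 3.18
ee_pos: [0.4561, -0.0062, 0.0184]
tool_rot: [3.065, 0.688, -0.001]
contact_force: [-0.2, 0.3, 0.2]
opening: 0.702
gripper_force: 0.0
time_s: 3.6
ee_pos: [0.4572, -0.0061, 0.0203]
tool_rot: [3.064, 0.688, 0.003]
contact_force: [-0.0, -0.2, -0.1]
opening: 0.284
gripper_force: 0.0
time_s: 4.02
ee_pos: [0.457, -0.006, 0.02]
tool_rot: [3.065, 0.688, 0.002]
contact_force: [-1.4, -0.3, 7.1]
opening: 0.154
gripper_force: 58.6
```

```bash
python3 -m creep '[[[0,0,-0.01,0,0],[0,0,-0.03,0,0],[0,0,-0.06,0,0],[0,0,-0.09,0,0],[0,0,-0.12,0,0]]]'
python3 -m creep '[[[0,0,-0.03,0,0],[0,0,-0.06,0,0],[0,0,-0.09,0,0],[0,0,-0.12,0,0],[0,0,-0.14,0,0]]]'
python3 -m creep '[[[0,0,-0.02,0,0],[0,0,-0.03,0,0],[0,0,-0.03,0,0],[0,0,-0.03,0,0]]]'
python3 - <<'E'
from h import *
s,P,q=look((.458,-.006,.06),((.20,.35),),'w3')
k=q[(q[:,2]>.2)&(q[:,2]<.4)];print(np.percentile(k[:,2],[5,25,50,75,95]))
E
```

```text
time_s: 4.43
ee_pos: [0.456, -0.0057, 0.1413]
tool_rot: [-3.065, -0.689, -0.0]
contact_force: [0.9, -0.5, -0.7]
opening: 0.153
gripper_force: 58.6
time_s: 4.85
ee_pos: [0.4566, -0.0055, 0.2829]
tool_rot: [3.064, 0.689, 0.005]
contact_force: [1.4, -0.5, -0.3]
opening: 0.15
gripper_force: 58.6
time_s: 5.18
ee_pos: [0.4562, -0.0058, 0.309]
tool_rot: [3.065, 0.689, 0.0]
contact_force: [-0.0, 0.2, -0.1]
opening: 0.155
gripper_force: 58.6
(0.2, 0.35) 14456 circle 0.4578 -0.0043 0.0384 mean [ 0.4669 -0.      0.3111] z 0.3056 tool shift [ 0.0021 -0.0007  0.0034]
ee [ 0.4562 -0.0058  0.309 ] [3.06504868e+00 6.88653781e-01 3.53668166e-05] 5.1833 0.15502930989339397 [-0.03335805  0.15395797 -0.06927938]
[0.30419176 0.31811295 0.36919304 0.38798923 0.39811598]
```

View pics/w3.png

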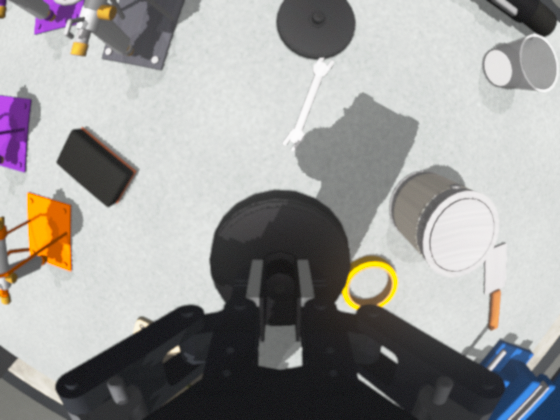

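The wrist view shows the lid hanging in the fingers at about (280,250), looking level. The spanner stayed behind at (308,100). Next I'll check level and joints, then stop short of the cup to measure it.

```bash
python3 -m creep '[[[0.024,-0.03,0,0,0],[0.048,-0.06,0,0,0],[0.072,-0.09,0,0,0],[0.096,-0.12,0,0,0],[0.118,-0.15,0,0,0]]]'
python3 -m creep '[[[0.015,-0.025,0,0,0],[0.018,-0.043,0,0,0],[0.018,-0.043,0,0,0],[0.018,-0.043,0,0,0],[0.018,-0.043,0,0,0]]]'
python3 -m creep '[[[0,0,0,0,0],[0,0,0,0,0],[0,0,0,0,0]]]'
python3 - <<'E'
from h import *
s,P,q=look((.587,.2695,.05),((.228,.242),),'w4')
print(np.round(s['joint_pos'],2))
# lid: points near TCP
im,D=eyes.read_camera('wrist');C=cloud('wrist',D,P).reshape(-1,3)
R=cv2.Rodrigues(np.array(s['tool_rot']))[0]
T=(C-s['ee_pos'])@R
k=T[(np.hypot(T[:,0],T[:,1])<.05)&(T[:,2]>-.004)&(T[:,2]<.012)]
h=np.hypot(k[:,0],k[:,1]);k=k[h>.018]
A=np.c_[k[:,:2],np.ones(len(k))]
w=np.ones(len(k),bool)
for _ in range(8):
    co=np.linalg.lstsq(A[w],k[w,2],rcond=None)[0];res=k[:,2]-A@co;w=abs(res)<.0015
print('plane tool',co,w.sum(),len(k))
(x,y),rad=cv2.minEnclosingCircle(k[w][:,:2].astype(np.float32));print('lid circle in tool',x,y,rad)
E
```

```text
time_s: 5.65
ee_pos: [0.4986, 0.1817, 0.3079]
tool_rot: [-3.065, -0.688, 0.003]
contact_force: [0.9, -1.0, -0.5]
opening: 0.152
gripper_force: 58.6
time_s: 6.07
ee_pos: [0.4967, 0.2256, 0.3082]
tool_rot: [3.065, 0.687, -0.003]
contact_force: [-0.8, -1.9, -0.0]
opening: 0.15
gripper_force: 58.6
time_s: 6.32
ee_pos: [0.4971, 0.2257, 0.3092]
tool_rot: [3.065, 0.686, 0.0]
contact_force: [0.5, -0.7, -0.5]
opening: 0.151
gripper_force: 58.6
(0.228, 0.242) 2325 circle 0.5864 0.2707 0.0347 mean [0.587  0.2712 0.2344] z 0.2348 tool shift [ 0.1    -0.0027  0.0744]
ee [0.4971 0.2257 0.3092] [3.06527501e+00 6.85787163e-01 1.64215845e-04] 6.3167 0.1507053994308338 [ 0.51823251 -0.65583333 -0.46830268]
[ 0.22  0.22 -0.85  1.51  0.16  1.49 -1.76]
plane tool [0.00249844 0.00203113 0.00369057] 7531 8523
lid circle in tool 0.000916411925572902 -0.0007710436475463212 0.0363842137157917
```

View pics/w4.png

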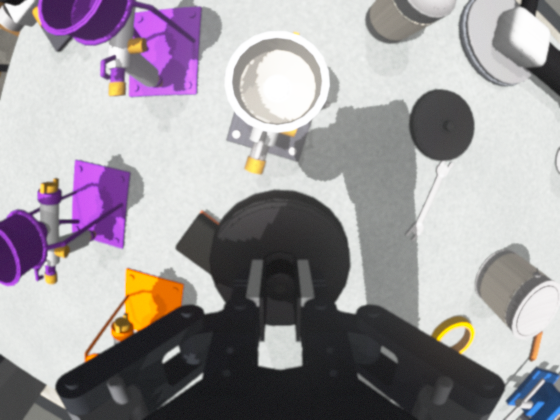

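The wrist view shows the open white cup at (277,83), with the lid level in the grip at (280,250). I measured the rim at (0.5864, 0.2707, 0.2348) with a radius of 34.7 mm, which matches the given sizes. Tool shift is about (0.099, -0.002), and home is about 68 mm down.

```bash
python3 -m creep '[[[0.03,-0.001,0,0,0],[0.06,-0.002,0,0,0],[0.09,-0.002,0,0,0],[0.099,-0.002,0,0,0],[0.099,-0.002,0,0,0]]]'
python3 -m creep '[[[0,0,0.015,0,0],[0,0,0.03,0,0],[0,0,0.04,0,0],[0,0,0.045,0,0],[0,0,0.045,0,0]]]'
python3 -m creep '[[[0,0,0,0,0],[0,0,0,0,0],[0,0,0,0,0],[0,0,0,0,0]]]'
python3 - <<'E'
from h import *
s=sensors.get_obs();R=cv2.Rodrigues(np.array(s['tool_rot']))[0]
lid=s['ee_pos']+R@np.array([.0009,-.0008,.0192]);print('lid',lid,'tool err to rim',R.T@(np.array([.5864,.2707,.2348])-lid))
E
```

```text
time_s: 6.83
ee_pos: [0.5868, 0.2712, 0.3077]
tool_rot: [-3.064, -0.687, 0.003]
contact_force: [-0.6, 0.1, -0.7]
opening: 0.153
gripper_force: 58.7
time_s: 7.25
ee_pos: [0.5849, 0.2701, 0.2635]
tool_rot: [3.064, 0.688, -0.002]
contact_force: [0.2, -0.8, 0.0]
opening: 0.155
gripper_force: 58.7
time_s: 7.58
ee_pos: [0.5856, 0.2709, 0.265]
tool_rot: [-3.065, -0.688, -0.001]
contact_force: [-0.2, 0.3, -0.4]
opening: 0.155
gripper_force: 58.7
lid [0.58607442 0.272054   0.2457639 ] tool err to rim [-0.00029462  0.00136213  0.01096376]
```

```bash
python3 -m creep '[[[0,0.001,0.005,0,0],[0,0.001,0.01,0,0],[0,0.001,0.014,0,0],[0,0.001,0.016,0,0],[0,0.001,0.016,0,0]]]'
python3 -m creep '[[[0,0,0.001,0,0],[0,0,0.002,0,0],[0,0,0.003,0,0],[0,0,0.003,0,0],[0,0,0.003,0,0]]]'
```

```text
time_s: 8.0
ee_pos: [0.586, 0.2698, 0.248]
tool_rot: [3.065, 0.688, 0.0]
contact_force: [0.9, 1.3, 0.5]
opening: 0.154
gripper_force: 58.8
time_s: 8.42
ee_pos: [0.5864, 0.2702, 0.2465]
tool_rot: [-3.065, -0.688, -0.004]
contact_force: [1.0, -0.7, 6.6]
opening: 0.152
gripper_force: 59.4
```

Contact came at the expected height (6.6 N). I'll press gently.

```bash
python3 -m creep '[[[0,0,0.001,0,0],[0,0,0.002,0,0],[0,0,0.002,0,0]]]'
python3 -m creep '[[[0,0,0.001,0,0],[0,0,0.002,0,0],[0,0,0.002,0,0]]]'
```

```text
time_s: 8.67
ee_pos: [0.5856, 0.2697, 0.2427]
tool_rot: [3.065, 0.688, -0.001]
contact_force: [-0.6, 0.2, 0.6]
opening: 0.152
gripper_force: 58.8
time_s: 8.92
ee_pos: [0.5857, 0.2697, 0.2426]
tool_rot: [3.065, 0.688, 0.001]
contact_force: [-5.0, -4.9, 11.3]
opening: 0.15
gripper_force: 60.2
```

```bash
python3 -m creep '[[[0,0,0.001,0,0],[0,0,0.002,0,0],[0,0,0.002,0,0]]]'
```

```text
time_s: 9.17
ee_pos: [0.5857, 0.2698, 0.2424]
tool_rot: [3.064, 0.688, 0.003]
contact_force: [-9.8, -7.2, 23.6]
opening: 0.152
gripper_force: 61.4
```

It snapped over and is hard against a stop at 24 N. I'll relax, release, retreat and check.

```bash
python3 -m creep '[[[0,0,-0.002,0,0],[0,0,-0.004,0,0],[0,0,-0.004,0,0.02],[0,0,-0.004,0,0.05],[0,0,-0.004,0,0.05]]]'
python3 -m creep '[[[0,0,0,0,0.05],[0,0,0,0,0.05],[0,0,-0.02,0,0.05],[0,0,-0.05,0,0.05],[0,0,-0.08,0,0.05]]]'
python3 -m creep '[[[-0.02,0,-0.02,0,0.05],[-0.05,0,-0.02,0,0.05],[-0.05,0,-0.02,0,0.05],[-0.05,0,-0.02,0,0.05],[-0.05,0,-0.02,0,0.05]]]'
python3 - <<'E'
from h import *
s,P,q=look((.586,.270,.045),((.21,.228),(.231,.243),(.248,.262)),'w5')
k=q[(q[:,2]>.231)&(q[:,2]<.244)];k=k[np.hypot(k[:,0]-.586,k[:,1]-.27)<.033]
A=np.c_[k[:,:2]-[.586,.27],np.ones(len(k))];w=np.ones(len(k),bool)
for _ in range(6):
    co=np.linalg.lstsq(A[w],k[w,2],rcond=None)[0];w=abs(k[:,2]-A@co)<.0015
print('plane',co,w.sum())
E
```

```text
time_s: 9.58
ee_pos: [0.5858, 0.2699, 0.2429]
tool_rot: [-3.065, -0.688, 0.001]
contact_force: [0.3, 0.2, 0.7]
opening: 0.509
gripper_force: 0.0
time_s: 10.0
ee_pos: [0.5855, 0.2695, 0.3236]
tool_rot: [3.065, 0.688, -0.003]
contact_force: [1.2, 1.0, 1.3]
opening: 0.586
gripper_force: 0.0
time_s: 10.42
ee_pos: [0.5411, 0.2482, 0.3433]
tool_rot: [3.065, 0.687, 0.001]
contact_force: [-0.2, -0.8, -0.3]
opening: 0.585
gripper_force: 0.0
(0.21, 0.228) 97 circle 0.5939 0.2749 0.0377 mean [0.6139 0.282  0.2235] z 0.2235 tool shift [ 0.0592 -0.0017  0.1199]
(0.231, 0.243) 6629 circle 0.586 0.271 0.0374 mean [0.587  0.2713 0.2389] z 0.239 tool shift [ 0.0504 -0.0015  0.1044]
(0.248, 0.262) 384 circle 0.5853 0.2707 0.0076 mean [0.5864 0.2712 0.2557] z 0.2558 tool shift [ 0.0495 -0.0015  0.0875]
ee [0.5411 0.2482 0.3433] [3.06498537e+00 6.87084035e-01 8.20419149e-04] 10.4167 0.5853670600477119 [-0.19551182 -0.752081   -0.34658154]
plane [-0.00040095  0.00146757  0.23907838] 5071
```

View pics/w5.png

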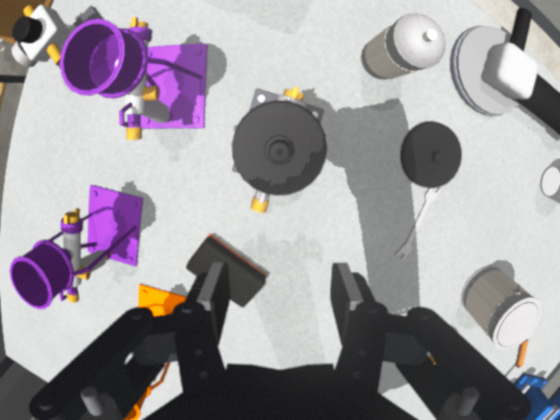

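The wrist view shows the lid level on the cup at (279,147), with the fingers clear. The plate top is at 0.239 m and the knob top at 0.2558 m against 0.2555 m expected for home. Tilt is about 0.0015 rad and the centre is within 1 mm.

```bash
python3 -c "
from bench import job_done
print(job_done())"
```

```text
the job is handed in; nothing more can be done
None
```

The small lid is snapped fully home and level on the open white cup and the gripper is clear of it; I handed the job in at about 10.5 s, but no verdict came back.

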